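# Index the filter carousel to the square frame

### The arm

A 7-joint arm with a two-finger parallel gripper is mounted at the origin on the work surface. World frame = base frame: x ahead of the robot, y to its left, z up, the work surface at z = 0. Lengths are in m, angles in rad, forces in N, time in s.
With the tool pointing down it reaches from about 0.35 to 0.9 m from the base axis. Payload 19.9 kg.
Tool frame: the origin (TCP) lies between the finger pads; the fingertips stand 14 mm ahead of it and the grasp point (between the pads) lies 5 mm behind it; z points along the fingers, y is the line along which they close (so a half turn about z gives the same grasp; the last joint's range is limited). The gripper opens to 85 mm and grips with 20 to 120 N. Pads are 22 mm wide; open, the fingers measure 114 mm over their backs; the gripper's body (76 mm by 85 mm) begins 54 mm behind the grasp point. The pads swing forward as they close: fully open they stand 13 mm farther back than shut.
Start: joints at [-1.28, 0.417, -0.01, 1.614, 0.005, 1.111, -0.053], TCP at [0.204, 0.591, 0.217] pointing down, gripper open.
Joint ranges: [-2.81, 2.81], [-0.39, 2.02], [-1.27, 1.25], [0.06, 2.57], [-1.19, 4.33], [0.19, 2], [-2.82, 2.82]. Speed limits (rad/s): [1.89, 1.89, 2.39, 2.39, 3.01, 3.01, 3.01].

### API

Orientations are given as a unit quaternion [w, x, y, z].
In Python, from cell import robot, viewer, order gives the robot as it stands.
- The arm moves only by the shell command python3 -m crank 'ROWS' [FORCE]. ROWS is text: rows parted by semicolons, each of 7 numbers parted by spaces: the shift along the tool's x, y, z in m, then the turn, a rotation vector about the tool's x, y, z in rad, then the opening, from 0 (shut) to 1 (fully open). In form: x y z ax ay az fingers; .... A call has exactly 10 rows; each row shifts and turns the commanded pose from where the row before left it, along the tool's axes as they then stand; what a row does not reach is not made up. A row lasts 1/12 s, in which the tool goes at most 41.7 mm and 7.16 degrees, less where a joint would pass 70% of its speed; a pose out of reach is approached as far as the arm can. A call is refused whole if a number of a shift passes 0.0417 or a number of a turn 0.125, either way. A call with a gripper value outside its range is refused whole. The fingers move at their own pace and stop on an object; FORCE is the grip in N (left out, the last holds). Time passes only in rows, so rows that do not move let the fingers close, or fill a call up. It gives the time, the measured TCP pose, the force, the opening and the grip force at its end, in the units of the state.
- robot.read_state(): the state, without advancing time (a new reading comes with each control period).
- viewer.camera(name): name is "scene" or "top" or "wrist"; returns (picture, depth): 420x560x3 uint8, red, green, blue; 420x560 float32, m along the optical axis (not along the pixel's ray), 0 where there is no reading.
- viewer.camera_model(name): a dict with "K" (3x3 intrinsics, pixels), "k1" (the pictures are not rectified: a ray, as slopes to the right and down, at radius r is drawn at 1 + k1 r^2 times it, then the intrinsics apply), "R" (3x3) and "t" (3): a world point X has camera coordinates R X + t; the wrist camera has in their place "T_tool_cam" (4x4, takes a point from camera to tool coordinates, whose origin is the TCP and whose axes are the flange's). Camera axes: x right, y down, z forward; pixel columns grow to the right and rows downward; lengths in m; the calibration is good to about 2 mm. A picture is of the moment at which its call begins: read the wrist's pose just before it. camera_model takes no time and is no camera call.
- order.close_job(): hands the job in; it is judged then, once.
The state is a dict: "time_s": time; "joints": joint angles; "dq": joint speeds; "joint_torque": joint torques, N m; "tcp_pos": TCP position; "ee_rot": TCP orientation; "ft_force": force on the tool from outside, world axes, zero at the start; "torque": the same for the moment, N m; "width": finger opening in m; "gripper_force": force on a finger pad.
Only numpy, scipy, OpenCV 4.12 (cv2) and the standard library are available. Lean on these libraries where they do the work, as an engineer would, in place of code of your own. Each camera call takes 0.05 s, during which the arm holds its last target. There are 200 camera calls.

### The job

The small square filter frame sits in the carousel pocket just to one side of the fixed pointer. Push the carousel round by that one stop, so that the pocket with the square frame clicks into place at the pointer, without touching the frame itself, then let go of the carousel.

Things in the scene. Friction and masses are not known exactly. Their poses are not given: they have to be found in the camera images.
- stand: Fixed stand under the grey carousel disc (260 mm across, top face 59 mm above worktop). Origin on the worktop on the vertical turning axis. Steel pointer block on its -x side, 138 mm from the axis, 68 mm high. Six round pockets, centres 88 mm from the axis, at 0, 60 .. 300 deg from stand x when joint is 0; rims 7 mm high. Other contents up to 12 mm high. Axis post: 28 mm thick, top at 104 mm.
- carousel (a joint): Turn of the disc, rad, 0 at start, + counter-clockwise from above. Six steel push pegs turn with it: 10 mm thick, tops 109 mm above worktop, 115 mm from the axis at 30, 90 .. 330 deg from stand x when joint is 0. Detents every 60 deg (1.047 rad): 0.11 N m (1 N at a peg) carries it over the hump halfway, then it draws itself into the next stop.
- square_frame: Aluminium square filter frame, 46 mm outside, 34 mm open inside, 10 mm thick, lying loose in one of the two pockets next to the pointer's pocket (60 deg from it, either side). Origin at the centre of its underside, 59 mm above the worktop. It rides with the disc with 2 to 3 mm of play.
- station (a point): Point by the pointer where the centre of the square frame's pocket must come to rest: 88 mm from the axis along the stand's -x, at the height of the disc's top face (59 mm).
Not all that is in view belongs to the job. What is shaped like the square_frame but purple or turquoise is not meant.

How it is judged:
At the end, for the whole second after the job is handed in: The carousel rests one stop (60 degrees, within about 10 degrees) from its start, with the square frame lying in its pocket at the pointer, its centre within 18 mm of the station point (horizontal distance between square_frame and station below 0.018 m and (value of joint carousel between 0.877 and 1.217 rad or value of joint carousel between -1.217 and -0.877 rad) and velocity of joint carousel between -0.1 and 0.1 rad/s and z of square_frame in the frame of stand between 0.054 and 0.064 m); the robot touches nothing.
It fails at once if the gripper touches the square frame (contact force between the fingers and square_frame above 0.5 N).
It also fails if it takes over 27 s, if anything falls off the work surface, if the arm or the gripper's body presses on something with over 40 N, if the wrist force passes 120 N, or if a joint passes its speed limit or range.

## Working session

There is one attempt and no reset: what is moved stays moved. The work goes in short steps, Python scripts to look and compute and a shell command to move; the robot and the scene stay as the last step left them, time stands still between calls to the robot, and variables do not carry over. Pictures are saved under pics/ and viewed, at most 10 in all, crops included, and the job is handed in when it is done.

```bash
mkdir -p pics
python3 - <<'E'
from cell import robot, viewer
import cv2,numpy as np
s=robot.read_state();print(s)
for n in("scene","top"):
    p,d=viewer.camera(n);np.savez(n+".npz",p=p,d=d);cv2.imwrite(f"pics/{n}0.png",p[:,:,::-1]);print(viewer.camera_model(n))
E
```

```text
{'time_s': 0.0, 'joints': array([-1.28049687,  0.41795019, -0.01026795,  1.61418349,  0.00470039,
        1.11072891, -0.05301515]), 'dq': array([-2.99012819e-04,  1.45797720e-03, -3.02111686e-05,  8.88873010e-04,
        1.39575925e-03,  3.78049636e-04,  1.68012640e-03]), 'joint_torque': array([ 1.87891233e-04, -8.64449716e+01,  6.79093804e-01, -4.34888864e+01,
        1.91176072e-02,  7.45424739e-03,  2.44849542e-05]), 'tcp_pos': array([0.20349924, 0.59054204, 0.21607138]), 'ee_rot': array([-4.95915239e-05,  1.65158843e-01,  9.86266783e-01, -6.21400057e-04]), 'ft_force': array([ 0.18408774,  0.18237166, -0.54680174]), 'torque': array([ 0.01685089, -0.05016509, -0.07428781]), 'gripper_force': 0.0, 'width': 0.0851041416169196}
{'K': array([[539.82692744,   0.        , 267.17704736],
       [  0.        , 539.82692744, 212.06851999],
       [  0.        ,   0.        ,   1.        ]]), 'k1': -0.021059657604836905, 'R': array([[ 0.10976258,  0.99383717,  0.01548693],
       [ 0.81043669, -0.08046485, -0.58027389],
       [-0.57545161,  0.07624354, -0.81427414]]), 't': array([ 0.00878092, -0.43125719,  1.18671768])}
{'K': array([[478.95002832,   0.        , 284.16339393],
       [  0.        , 478.95002832, 215.53583675],
       [  0.        ,   0.        ,   1.        ]]), 'k1': -0.10674763878293846, 'R': array([[-0.02202716, -0.99849375, -0.0502497 ],
       [-0.98604343,  0.02999402, -0.16376423],
       [ 0.16502475,  0.04594112, -0.98521888]]), 't': array([-0.03348884,  0.58228469,  0.63970074])}
```

View pics/top0.png

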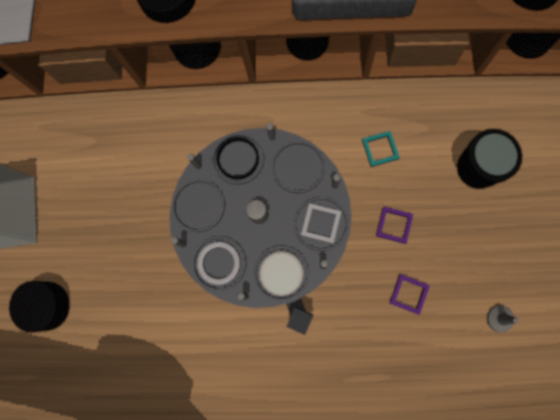

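View pics/scene0.png

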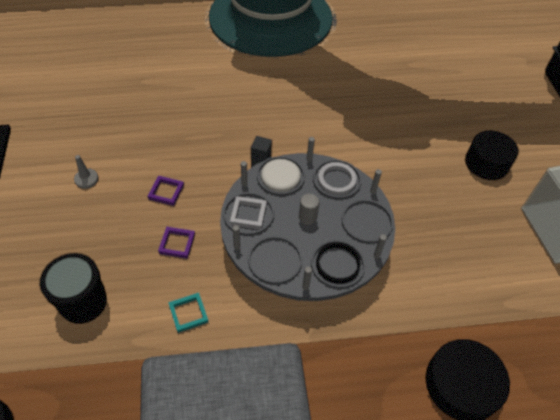

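The white square frame is at top (321,223) and scene (248,212). Possible lookalikes are two purple frames at top (395,225) and (410,294), a turquoise one at (381,148), and the round ring in a pocket at (218,263). The pointer is at top (300,318). I choose the light aluminium square in the pocket at (321,223). Bringing it to the pointer is a clockwise turn, so the joint goes to about -1.047.

```bash
cat > h.py <<'E'
import numpy as np,cv2
from cell import viewer
def ray_z(n,uv,z):
    m=viewer.camera_model(n);K,R,t=m["K"],m["R"],m["t"]
    q=cv2.undistortPoints(np.array([[uv]],float),K,np.array([m["k1"],0,0,0,0]))[0,0]
    c=-R.T@t;d=R.T@np.array([*q,1]);return c+d*(z-c[2])/d[2]
def proj(n,X):
    m=viewer.camera_model(n);return cv2.projectPoints(np.array([X],float),cv2.Rodrigues(m["R"])[0],m["t"],m["K"],np.array([m["k1"],0,0,0,0]))[0][0,0]
E
python3 - <<'E'
from h import *
from scipy.optimize import least_squares
p=np.load("top.npz")["p"]
# fit disc: ellipse edge given as clicked pegs/features; report first estimates
ax=ray_z("top",(256.5,209),.104);print("post top",ax, "scene",ray_z("scene",(309,200),.104))
ptr=ray_z("top",(300,319),.068);print("pointer",ptr)
fr=ray_z("top",(321,223),.069);print("frame",fr,np.linalg.norm((fr-ax)[:2]))
wd=ray_z("top",(282,273),.068);print("white",wd,np.linalg.norm((wd-ax)[:2]))
a=(wd-ax)[:2];ang=np.arctan2(a[1],a[0]);print("ang white,ptr,frame",ang,np.arctan2(*(ptr-ax)[1::-1]),np.arctan2(*(fr-ax)[1::-1]))
big=cv2.resize(p[110:340,150:370],None,fx=2.5,fy=2.5,interpolation=cv2.INTER_CUBIC)
th=np.arctan2(*(ptr-ax)[1::-1])-np.pi
for i in range(6):
    g=th+np.pi/6+i*np.pi/3;X=[ax[0]+.115*np.cos(g),ax[1]+.115*np.sin(g),.109];u=proj("top",X);print(i,np.round(X,3),np.round(u),np.round(np.linalg.norm(X[:2]),3))
    cv2.circle(big,tuple(int(v) for v in (u-[150,110])*2.5),5,(255,0,0),1)
cv2.imwrite("pics/crop1.png",big[:,:,::-1])
E
```

```text
post top [ 0.58155453 -0.01500031  0.104     ] scene [ 0.58397156 -0.01532205  0.104     ]
pointer [ 0.43589458 -0.06793146  0.068     ]
frame [ 0.56556775 -0.10039389  0.069     ] 0.08687716118115978
white [ 0.49830151 -0.04499622  0.068     ] 0.08849191346525674
ang white,ptr,frame -2.7957731375556527 -2.7930405624234016 -1.7558668238627808
0 [0.656 0.073 0.109] [191. 157.] 0.66
1 [0.542 0.093 0.109] [175. 240.] 0.55
2 [0.468 0.005 0.109] [242. 296.] 0.468
3 [ 0.508 -0.103  0.109] [325. 263.] 0.518
4 [ 0.621 -0.123  0.109] [338. 176.] 0.633
5 [ 0.695 -0.035  0.109] [270. 126.] 0.696
```

View pics/crop1.png

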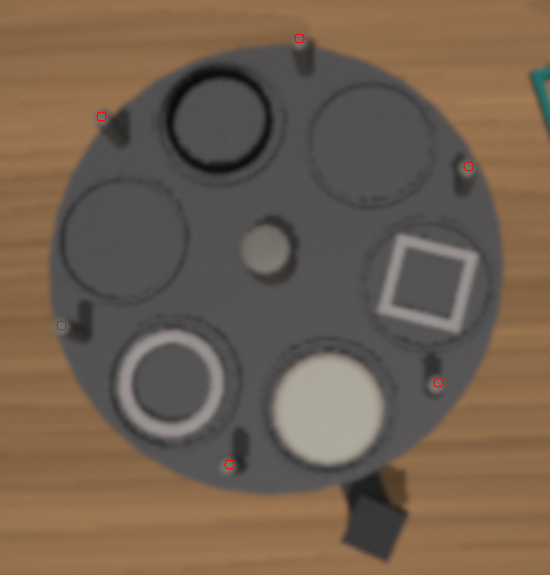

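The crop shows a bright square frame in its pocket at crop (428,283), and the predicted peg tops (red circles) fall on the pegs. That confirms axis (0.582,-0.015) and stand yaw about 20°. I'll push the peg at (0.542,0.093), which is nearly opposite the frame, clockwise. First I check how high things stand along the approach.

Run:
```python
from h import *
for n in("top","scene"):
    d=np.load(n+".npz")["d"];m=viewer.camera_model(n);v,u=np.nonzero(d>0)
    q=cv2.undistortPoints(np.stack([u,v],1)[:,None].astype(float),m["K"],np.array([m["k1"],0,0,0,0]))[:,0]
    X=(np.c_[q,np.ones(len(q))]*d[v,u][:,None]-m["t"])@m["R"]
    for y0 in np.arange(.05,.6,.1):
        print(n,round(y0,2),[round(float(X[k,2].max()),3) if (k:=(X[:,1]>y0)&(X[:,1]<y0+.1)&(X[:,0]>x0)&(X[:,0]<x0+.1)).any() else None for x0 in np.arange(.15,.75,.1)])
```

```text
top 0.05 [None, 0.004, 0.005, 0.11, 0.068, 0.111]
top 0.15 [None, 0.003, 0.004, 0.004, 0.003, 0.004]
top 0.25 [None, 0.004, 0.048, 0.049, 0.003, 0.004]
top 0.35 [None, 0.004, 0.048, 0.048, 0.099, 0.095]
top 0.45 [None, None, None, None, None, None]
top 0.55 [None, None, None, None, None, None]
scene 0.05 [0.003, 0.002, 0.004, 0.11, 0.106, 0.11]
scene 0.15 [0.004, 0.003, 0.004, 0.003, 0.004, 0.004]
scene 0.25 [0.004, 0.004, 0.048, 0.048, 0.02, 0.004]
scene 0.35 [0.003, 0.003, 0.047, 0.047, 0.106, 0.037]
scene 0.45 [0.076, 0.069, 0.004, 0.002, None, None]
scene 0.55 [0.001, None, None, None, None, None]
```

```bash
python3 -m crank '0 0 0 0 0 -0.111 0; 0 0 0 0 0 -0.111 0; 0 0 0 0 0 -0.111 0; -0.015 -0.03 0 0 0 0 0; -0.018 -0.035 0 0 0 0 0; -0.018 -0.035 0 0 0 0 0; -0.018 -0.035 0 0 0 0 0; -0.018 -0.035 0 0 0 0 0; -0.018 -0.035 0 0 0 0 0; -0.018 -0.035 0 0 0 0 0' 20
```

```text
time_s: 0.93
tcp_pos: [0.3272, 0.3491, 0.2166]
ee_rot: [-0.0, -0.001, 1.0, -0.0]
ft_force: [1.3, 1.1, 0.2]
width: -0.0
gripper_force: 0.0
```

```bash
python3 -m crank '-0.019 -0.031 0 0 0 0 0; -0.019 -0.031 0 0 0 0 0; -0.019 -0.031 0 0 0 0 0; -0.019 -0.031 0 0 0 0 0; -0.019 -0.031 0 0 0 0 0; -0.019 -0.031 0 0 0 0 0; -0.019 -0.031 0 0 0 0 0; -0.019 -0.031 0 0 0 0 0; -0.019 -0.031 0 0 0 0 0; 0 0 0 0 0 0 0'
```

```text
time_s: 1.77
tcp_pos: [0.5005, 0.066, 0.2167]
ee_rot: [0.0, 0.003, 1.0, -0.001]
ft_force: [-0.2, -1.4, -1.2]
width: -0.0
gripper_force: 0.0
```

```bash
python3 -m crank '0 0 0.02 0 0 0 0; 0 0 0.025 0 0 0 0; 0 0 0.025 0 0 0 0; 0 0 0.02 0 0 0 0; 0 0 0.015 0 0 0 0; 0 0 0.010 0 0 0 0; 0 0 0.005 0 0 0 0; 0 0 0 0 0 0 0; 0 0 0 0 0 0 0; 0 0 0 0 0 0 0'
python3 - <<'E'
from h import *
p,d=viewer.camera("scene");cv2.imwrite("pics/s2.png",cv2.resize(p[100:320,200:440],None,fx=2.5,fy=2.5)[:,:,::-1])
E
```

```text
time_s: 2.6
tcp_pos: [0.4987, 0.0723, 0.0976]
ee_rot: [0.001, -0.001, 1.0, 0.0]
ft_force: [-0.6, 1.5, 1.5]
width: 0.0
gripper_force: 0.0
```

View pics/s2.png

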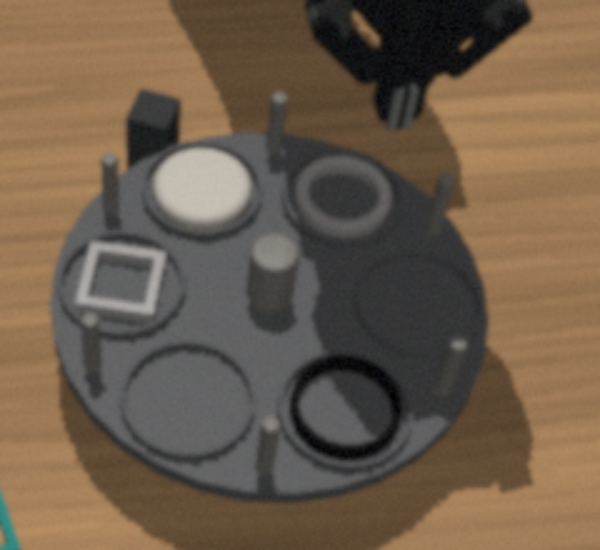

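The shut fingers are at crop (400,105), behind the chosen peg at (440,190), with nothing in between. Now I push along the arc.

```bash
python3 -m crank '-0.007 0.005 0 0 0 0 0; -0.007 0.005 0 0 0 0 0; -0.006 0.005 0 0 0 0 0; -0.006 0.005 0 0 0 0 0; -0.005 0.001 0 0 0 0 0; -0.005 0.001 0 0 0 0 0; -0.005 0.001 0 0 0 0 0; -0.005 0.001 0 0 0 0 0; -0.005 0.001 0 0 0 0 0; -0.005 0.001 0 0 0 0 0'
```

```text
time_s: 3.48
tcp_pos: [0.5547, 0.0982, 0.0967]
ee_rot: [0.0, -0.0, 1.0, -0.0]
ft_force: [0.1, -0.8, -0.0]
width: 0.0003
gripper_force: 0.0
```

```bash
python3 -m crank '-0.005 0 0 0 0 0 0; -0.005 0 0 0 0 0 0; -0.005 0 0 0 0 0 0; -0.005 0 0 0 0 0 0; -0.005 0 0 0 0 0 0; -0.005 -0.001 0 0 0 0 0; -0.005 -0.001 0 0 0 0 0; 0 0 0 0 0 0 0; 0 0 0 0 0 0 0; 0 0 0 0 0 0 0'
python3 - <<'E'
from h import *
p,d=viewer.camera("scene");cv2.imwrite("pics/s3.png",cv2.resize(p[100:320,200:440],None,fx=2.5,fy=2.5)[:,:,::-1])
E
```

```text
time_s: 4.32
tcp_pos: [0.589, 0.0963, 0.0966]
ee_rot: [-0.0, -0.001, 1.0, -0.0]
ft_force: [0.1, -0.2, -0.5]
width: 0.0001
gripper_force: 0.0
```

View pics/s3.png

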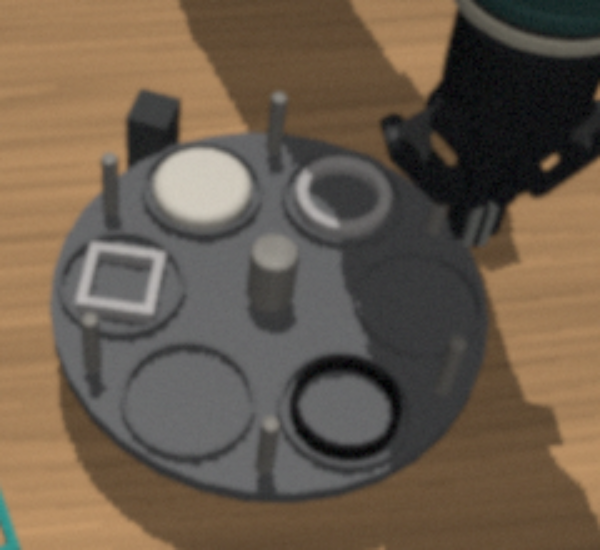

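The disc has not moved: the fingers passed outside the peg, with the tips at crop (480,220) and the peg at (440,200). I'll measure the mismatch.

Run:
```python
from h import *
from cell import robot
print("peg1 top scene",ray_z("scene",(200+443/2.5,100+178/2.5),.109))
print("peg2 top",ray_z("scene",(200+279/2.5,100+97/2.5),.109),"peg0",ray_z("scene",(200+458/2.5,100+344/2.5),.109))
for z in(.083,.11):print("proj tip crop",(proj("scene",[.589,.0963,z])-[200,100])*2.5)
for n in("scene","top"):
    p,d=viewer.camera(n);m=viewer.camera_model(n);v,u=np.nonzero(d>0)
    q=cv2.undistortPoints(np.stack([u,v],1)[:,None].astype(float),m["K"],np.array([m["k1"],0,0,0,0]))[:,0]
    X=(np.c_[q,np.ones(len(q))]*d[v,u][:,None]-m["t"])@m["R"]
    k=(X[:,2]>.075)&(X[:,2]<.105)&(X[:,1]>.04)&(X[:,1]<.16)&(X[:,0]>.5)&(X[:,0]<.65)
    print(n,k.sum(),np.round(X[k][::max(1,k.sum()//25)],3).tolist())
    if n=="top":cv2.imwrite("pics/t4.png",cv2.resize(p[80:320,110:370],None,fx=2.5,fy=2.5)[:,:,::-1])
```

```text
peg1 top scene [0.54529352 0.09165146 0.109     ]
peg2 top [0.47223314 0.00579581 0.109     ] peg0 [0.65974136 0.07331262 0.109     ]
proj tip crop [459.7010723  263.35725793]
proj tip crop [468.79145168 235.28575789]
scene 33 [[0.543, 0.09, 0.084], [0.545, 0.09, 0.083], [0.547, 0.091, 0.086], [0.549, 0.091, 0.088], [0.548, 0.098, 0.086], [0.547, 0.089, 0.084], [0.548, 0.091, 0.084], [0.549, 0.092, 0.086], [0.549, 0.093, 0.085], [0.549, 0.095, 0.085], [0.549, 0.096, 0.085], [0.545, 0.089, 0.078], [0.547, 0.09, 0.081], [0.549, 0.091, 0.083], [0.55, 0.092, 0.084], [0.551, 0.093, 0.085], [0.55, 0.095, 0.084], [0.55, 0.096, 0.084], [0.547, 0.089, 0.078], [0.547, 0.091, 0.078], [0.549, 0.091, 0.081], [0.549, 0.093, 0.081], [0.55, 0.094, 0.082], [0.549, 0.096, 0.08], [0.548, 0.098, 0.079], [0.547, 0.089, 0.076], [0.549, 0.09, 0.079], [0.549, 0.092, 0.078], [0.549, 0.095, 0.078], [0.55, 0.096, 0.079], [0.55, 0.092, 0.077], [0.549, 0.094, 0.076], [0.55, 0.095, 0.077]]
top 47 [[0.546, 0.091, 0.105], [0.547, 0.092, 0.097], [0.545, 0.09, 0.103], [0.545, 0.091, 0.096], [0.546, 0.092, 0.088], [0.
[... 239 characters left out ...]
76], [0.541, 0.091, 0.102], [0.541, 0.091, 0.097], [0.542, 0.09, 0.093], [0.542, 0.09, 0.09], [0.543, 0.091, 0.081], [0.543, 0.09, 0.077], [0.539, 0.092, 0.102], [0.54, 0.091, 0.101], [0.54, 0.091, 0.094], [0.54, 0.091, 0.092], [0.541, 0.091, 0.087], [0.542, 0.091, 0.082], [0.542, 0.09, 0.08], [0.538, 0.096, 0.104], [0.538, 0.094, 0.1], [0.538, 0.093, 0.099], [0.539, 0.092, 0.096], [0.539, 0.092, 0.092], [0.54, 0.092, 0.087], [0.54, 0.091, 0.085], [0.54, 0.09, 0.082], [0.541, 0.091, 0.076], [0.538, 0.095, 0.09], [0.538, 0.094, 0.089], [0.538, 0.093, 0.088], [0.538, 0.092, 0.085], [0.539, 0.092, 0.08], [0.539, 0.092, 0.077], [0.538, 0.096, 0.078], [0.538, 0.095, 0.075], [0.538, 0.094, 0.076]]
```

View pics/t4.png

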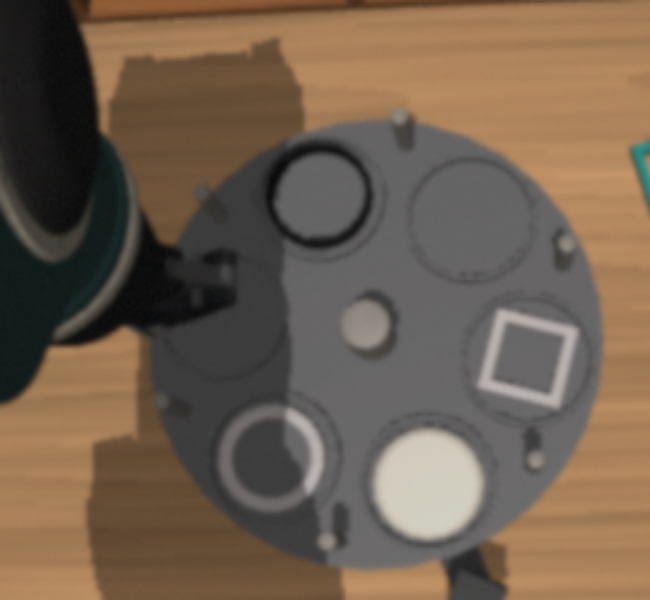

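The fingers look higher than expected and passed over the peg. I'll check the tip position in 3D from both cameras.

Run:
```python
from h import *
from cell import robot
s=robot.read_state();print(s["tcp_pos"],s["ee_rot"],s["joints"])
# ray intersect of tip seen in both views
us=np.array([200+480/2.5,100+228/2.5]);ut=np.array([110+228/2.5,80+275/2.5])
for z in np.arange(.08,.19,.015):print(round(z,3),ray_z("scene",us,z)[:2].round(3),ray_z("top",ut,z)[:2].round(3))
for n,c,r in(("scene",us,14),("top",ut,14)):
    p,d=viewer.camera(n);m=viewer.camera_model(n)
    vv,uu=np.mgrid[int(c[1])-r:int(c[1])+r:3,int(c[0])-r:int(c[0])+r:3];v,u=vv.ravel(),uu.ravel()
    q=cv2.undistortPoints(np.stack([u,v],1)[:,None].astype(float),m["K"],np.array([m["k1"],0,0,0,0]))[:,0]
    X=(np.c_[q,np.ones(len(q))]*d[v,u][:,None]-m["t"])@m["R"]
    k=(d[v,u]>0)&(X[:,2]>.07);print(n,np.round(X[k][:40],3).tolist())
p,d=viewer.camera("wrist");cv2.imwrite("pics/w5.png",p[:,:,::-1])
```

```text
[0.58897497 0.09644068 0.09674329] [-4.49313521e-05 -6.89940096e-04  9.99999761e-01 -1.47946730e-05] [-0.41659514  0.51653074  0.26486102  1.79257324 -0.17215432  0.85506679
  1.50080868]
0.08 [0.562 0.116] [0.615 0.065]
0.095 [0.573 0.11 ] [0.612 0.061]
0.11 [0.585 0.104] [0.608 0.058]
0.125 [0.596 0.098] [0.605 0.055]
0.14 [0.607 0.092] [0.602 0.051]
0.155 [0.618 0.086] [0.598 0.048]
0.17 [0.629 0.08 ] [0.595 0.044]
0.185 [0.64  0.075] [0.591 0.041]
scene [[0.601, 0.069, 0.166], [0.6, 0.074, 0.165], [0.596, 0.08, 0.159], [0.601, 0.082, 0.165], [0.602, 0.085, 0.165], [0.601, 0.09, 0.164], [0.592, 0.099, 0.152], [0.601, 0.098, 0.163], [0.601, 0.103, 0.162], [0.601, 0.107, 0.161], [0.603, 0.07, 0.162], [0.601, 0.075, 0.159], [0.597, 0.081, 0.153], [0.601, 0.083, 0.159], [0.602, 0.087, 0.159], [0.601, 0.091, 0.158], [0.595, 0.099, 0.149], [0.601, 0.1, 0.156], [0.603, 0.103, 0.158], [0.6, 0.109, 0.153], [0.55, 0.096, 0.086], [0.587, 0.083, 0.134], [0.596, 0.082, 0.146], [0.602, 0.084, 0.153], [0.602, 0.088, 0.153], [0.599, 0.094, 0.148], [0.599, 0.098, 0.147], [0.601, 0.101, 0.15], [0.5
[... 474 characters left out ...]
, [0.594, 0.047, 0.2], [0.593, 0.043, 0.204], [0.593, 0.04, 0.203], [0.593, 0.036, 0.202], [0.588, 0.051, 0.212], [0.588, 0.048, 0.21], [0.588, 0.045, 0.209], [0.59, 0.043, 0.204], [0.589, 0.039, 0.204], [0.59, 0.036, 0.202], [0.584, 0.051, 0.212], [0.585, 0.048, 0.21], [0.586, 0.046, 0.206], [0.586, 0.043, 0.204], [0.586, 0.039, 0.203], [0.586, 0.036, 0.204], [0.583, 0.053, 0.203], [0.583, 0.05, 0.202], [0.583, 0.047, 0.202], [0.582, 0.042, 0.206], [0.582, 0.039, 0.204], [0.583, 0.037, 0.2], [0.58, 0.054, 0.199], [0.581, 0.051, 0.197], [0.58, 0.047, 0.201], [0.579, 0.042, 0.205], [0.579, 0.039, 0.206], [0.579, 0.036, 0.202], [0.577, 0.055, 0.198], [0.577, 0.051, 0.197], [0.577, 0.047, 0.2]]
```

View pics/w5.png

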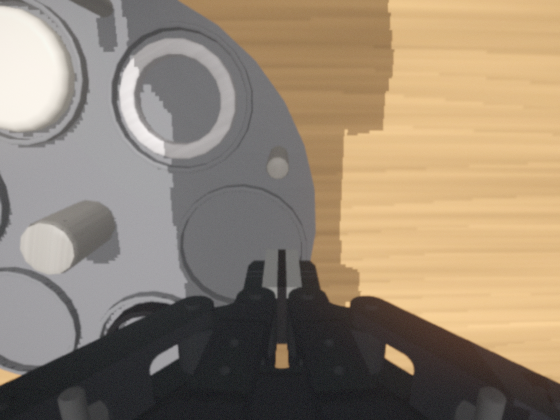

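The finger tips are centred correctly in x and y, but their depth puts them at about z 0.125, above the peg tops. I'll check the height with the wrist depth.

Run:
```python
from h import *
from cell import robot
from scipy.spatial.transform import Rotation as Ro
s=robot.read_state();p,d=viewer.camera("wrist");m=viewer.camera_model("wrist");T=m["T_tool_cam"];print(np.round(T,3))
q4=s["ee_rot"];R=Ro.from_quat([*q4[1:],q4[0]]).as_matrix()
for nm,(u,v) in dict(table=(480,60),table2=(480,250),disc=(240,230),peg=(278,170),post=(45,245),tipL=(262,268),tipR=(300,268),tip=(282,254),pad=(270,252)).items():
    q=cv2.undistortPoints(np.array([[[u,v]]],float),m["K"],np.array([m["k1"],0,0,0,0]))[0,0]
    c=np.array([*q,1])*d[v,u];t=T[:3,:3]@c+T[:3,3];print(nm,d[v,u].round(3),"tool",t.round(3),"world",(R@t+s["tcp_pos"]).round(3))
p,d=viewer.camera("scene");m=viewer.camera_model("scene");v,u=np.mgrid[170:215,370:410];v=v.ravel();u=u.ravel()
q=cv2.undistortPoints(np.stack([u,v],1)[:,None].astype(float),m["K"],np.array([m["k1"],0,0,0,0]))[:,0]
X=(np.c_[q,np.ones(len(q))]*d[v,u][:,None]-m["t"])@m["R"];X=X[(X[:,0]>.57)&(X[:,2]>.08)]
print(X[X[:,2].argsort()][:12].round(3).tolist())
```

```text
[[ 0.    -0.964 -0.265  0.066]
 [ 1.    -0.     0.001  0.   ]
 [-0.001 -0.265  0.964 -0.157]
 [ 0.     0.     0.     1.   ]]
table 0.237 tool [0.101 0.137 0.098] world [ 0.488  0.233 -0.001]
table2 0.272 tool [-0.038  0.156  0.096] world [0.627 0.253 0.001]
disc 0.206 tool [-0.001 -0.024  0.038] world [0.59  0.073 0.059]
peg 0.146 tool [ 0.042 -0.001 -0.012] world [0.547 0.096 0.109]
post 0.161 tool [ 0.007 -0.11  -0.006] world [ 0.583 -0.013  0.103]
tipL 0.139 tool [ 0.006 -0.007 -0.03 ] world [0.583 0.089 0.126]
tipR 0.14 tool [ 0.006  0.008 -0.029] world [0.583 0.104 0.126]
tip 0.143 tool [ 0.01   0.001 -0.025] world [0.579 0.097 0.122]
pad 0.145 tool [ 0.01  -0.004 -0.022] world [0.579 0.092 0.119]
[[0.594, 0.09, 0.111], [0.594, 0.09, 0.112], [0.599, 0.09, 0.113], [0.597, 0.09, 0.113], [0.599, 0.095, 0.114], [0.599, 0.099, 0.114], [0.599, 0.097, 0.114], [0.6, 0.101, 0.115], [0.6, 0.102, 0.115], [0.599, 0.092, 0.115], [0.599, 0.091, 0.115], [0.6, 0.098, 0.115]]
```

The wrist depth puts table, disc and peg at their proper heights, so the TCP pose is right. The shut tips really end near z 0.111, about 14 mm behind the TCP rather than ahead of it. I go back over the peg and come down 26 mm lower than before.

```bash
python3 -m crank '0 0 -0.015 0 0 0 0; 0.030 -0.008 0 0 0 0 0; 0.030 -0.008 0 0 0 0 0; 0.030 -0.008 0 0 0 0 0; 0 0 0 0 0 0 0; 0 0 0.012 0 0 0 0; 0 0 0.012 0 0 0 0; 0 0 0.010 0 0 0 0; 0 0 0.005 0 0 0 0; 0 0 0 0 0 0 0'
python3 - <<'E'
from h import *
p,d=viewer.camera("scene");cv2.imwrite("pics/s6.png",cv2.resize(p[100:320,200:440],None,fx=2.5,fy=2.5)[:,:,::-1])
m=viewer.camera_model("scene");v,u=np.nonzero(d>0)
q=cv2.undistortPoints(np.stack([u,v],1)[:,None].astype(float),m["K"],np.array([m["k1"],0,0,0,0]))[:,0]
X=(np.c_[q,np.ones(len(q))]*d[v,u][:,None]-m["t"])@m["R"];X=X[(abs(X[:,0]-.502)<.02)&(abs(X[:,1]-.072)<.015)&(X[:,2]>.073)]
print(X[X[:,2].argsort()][:12].round(3).tolist())
E
```

```text
time_s: 5.55
tcp_pos: [0.4987, 0.0721, 0.0717]
ee_rot: [-0.001, -0.001, 1.0, -0.0]
ft_force: [-0.2, -0.1, -0.3]
width: 0.0001
gripper_force: 0.0
[[0.506, 0.066, 0.084], [0.505, 0.065, 0.086], [0.508, 0.068, 0.087], [0.509, 0.069, 0.087], [0.509, 0.071, 0.088], [0.505, 0.065, 0.088], [0.503, 0.083, 0.089], [0.51, 0.066, 0.089], [0.509, 0.073, 0.09], [0.504, 0.065, 0.09], [0.51, 0.076, 0.09], [0.51, 0.078, 0.09]]
```

View pics/s6.png

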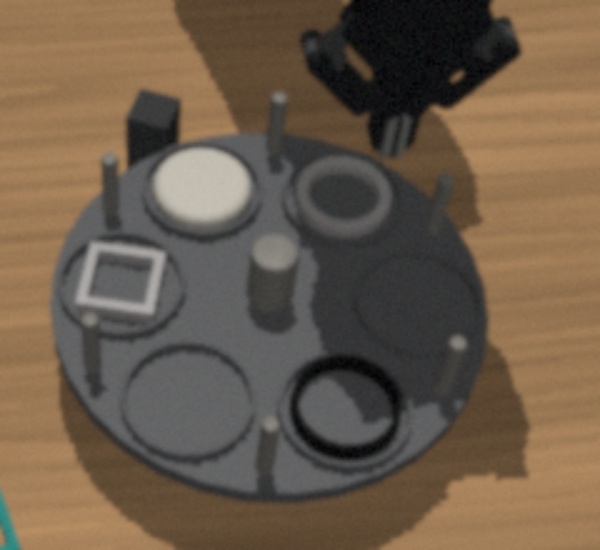

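The tips are now at z about 0.085, at crop (395,140), behind the peg at (440,200) and below its top. I push again.

```bash
python3 -m crank '-0.007 0.005 0 0 0 0 0; -0.007 0.005 0 0 0 0 0; -0.006 0.005 0 0 0 0 0; -0.006 0.005 0 0 0 0 0; -0.005 0.001 0 0 0 0 0; -0.005 0.001 0 0 0 0 0; -0.005 0.001 0 0 0 0 0; -0.005 0.001 0 0 0 0 0; -0.005 0.001 0 0 0 0 0; -0.005 0.001 0 0 0 0 0'
python3 - <<'E'
from h import *
p,d=viewer.camera("scene");cv2.imwrite("pics/s7.png",cv2.resize(p[100:320,200:440],None,fx=2.5,fy=2.5)[:,:,::-1])
E
```

```text
time_s: 6.43
tcp_pos: [0.5556, 0.0982, 0.0727]
ee_rot: [-0.0, -0.0, 1.0, -0.0]
ft_force: [-2.0, -0.7, 0.2]
width: 0.0002
gripper_force: 0.6
```

View pics/s7.png

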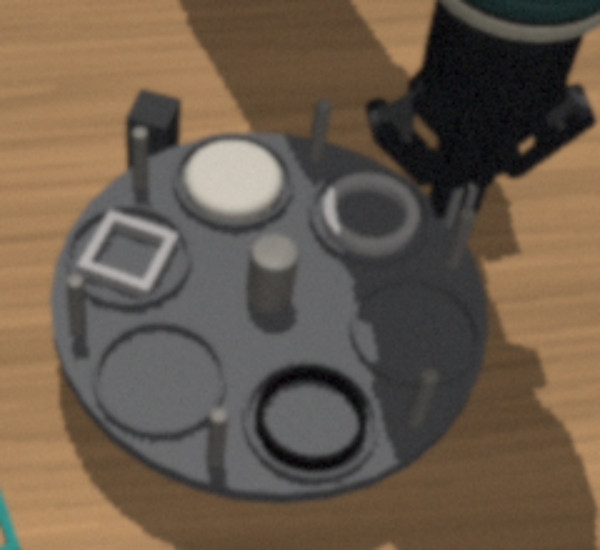

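The disc has turned about 15° clockwise and the frame moved towards the pointer, at crop (130,250). I continue past the hump.

```bash
python3 -m crank '-0.005 0 0 0 0 0 0; -0.005 0 0 0 0 0 0; -0.005 0 0 0 0 0 0; -0.005 0 0 0 0 0 0; -0.005 0 0 0 0 0 0; -0.005 -0.001 0 0 0 0 0; -0.005 -0.001 0 0 0 0 0; -0.005 -0.001 0 0 0 0 0; -0.004 -0.002 0 0 0 0 0; -0.003 -0.001 0 0 0 0 0'; python3 -m crank '0 0 0 0 0 0 0; 0 0 0 0 0 0 0; 0 0 0 0 0 0 0; 0 0 0 0 0 0 0; 0 0 0 0 0 0 0; 0.015 0 0 0 0 0 0; 0.010 0 -0.015 0 0 0 0; 0 0 -0.035 0 0 0 0; 0 0 -0.035 0 0 0 0; 0 0 -0.035 0 0 0 0'
python3 - <<'E'
from h import *
p,d=viewer.camera("top");cv2.imwrite("pics/t8.png",cv2.resize(p[80:345,110:370],None,fx=2.2,fy=2.2)[:,:,::-1])
E
```

```text
time_s: 7.32
tcp_pos: [0.6028, 0.0919, 0.0727]
ee_rot: [0.0, -0.0, 1.0, -0.0]
ft_force: [-0.2, -0.3, -0.3]
width: -0.0
gripper_force: 0.0
time_s: 8.15
tcp_pos: [0.5766, 0.0923, 0.1942]
ee_rot: [-0.0, -0.001, 1.0, -0.0]
ft_force: [0.6, -0.3, 0.6]
width: -0.0001
gripper_force: 0.0
```

View pics/t8.png

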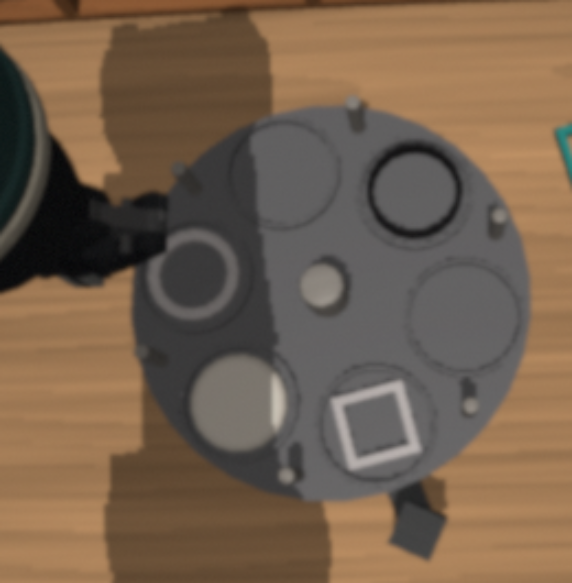

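The square frame (crop 376,425) now lies in the pocket at the pointer (418,528), and the gripper is raised clear. I'll wait once, check the position in numbers, then hand in.

```bash
python3 -m crank '0 0 0 0 0 0 0; 0 0 0 0 0 0 0; 0 0 0 0 0 0 0; 0 0 0 0 0 0 0; 0 0 0 0 0 0 0; 0 0 0 0 0 0 0; 0 0 0 0 0 0 0; 0 0 0 0 0 0 0; 0 0 0 0 0 0 0; 0 0 0 0 0 0 0'
python3 - <<'E'
from h import *
from cell import order
p,_=viewer.camera("top");c=p[235:310,240:320].astype(int);b=(c.min(2)>120)
v,u=np.nonzero(b);uv=(240+(u.min()+u.max())/2,235+(v.min()+v.max())/2)
f=ray_z("top",uv,.069)[:2];th=-2.795;st=np.array([.582,-.015])+.088*np.array([np.cos(th),np.sin(th)])
e=np.linalg.norm(f-st);print(uv,f,st,e)
if e<.008:print(order.close_job())
E
```

```text
time_s: 9.03
tcp_pos: [0.5772, 0.0923, 0.1926]
ee_rot: [-0.0, -0.001, 1.0, -0.0]
ft_force: [-0.9, 0.2, 0.7]
width: -0.0002
gripper_force: 0.0
(np.float64(270.5), np.float64(275.0)) [ 0.49591114 -0.02928509] [ 0.49923286 -0.04489316] 0.01595762670584675
```

The white disc's lit edge (column ≤ 243) got into the mask. I restrict the window to the frame.

Run:
```python
from h import *
from cell import order
p,_=viewer.camera("top");b=p[235:310,253:315].min(2)>120
v,u=np.nonzero(b);uv=(253+(u.min()+u.max())/2,235+(v.min()+v.max())/2)
f=ray_z("top",uv,.069)[:2];th=-2.795;st=np.array([.582,-.015])+.088*np.array([np.cos(th),np.sin(th)])
e=np.linalg.norm(f-st);print(uv,f,st,e)
if e<.008:print(order.close_job())
```

```text
(np.float64(280.5), np.float64(273.0)) [ 0.49830459 -0.0430025 ] [ 0.49923286 -0.04489316] 0.002106254190245867
the job is handed in; nothing more can be done
None
```

The carousel is one stop clockwise from its start, with the square frame in its pocket at the pointer, about 2 mm from the station point by camera; the gripper is raised clear, and the job was handed in at about 9 s (result not shown).

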